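# Pump down the filtration unit and present its filter plate

### The job

On the filtration unit, pull the red-gripped pump lever through its full stroke to the stop and ease it slowly back home without letting it snap back. Then swing the white cover flap fully up and leave it open, draw the orange-topped filter plate up out of its slot (leave the black blanking plate in place), and finish while still holding it, steady and upright, in the air over the middle of the light pad with its lower edge between about 4 and 15 cm above the pad. Do not disturb the other things on the bench.

Things in the scene. Friction and masses are not known exactly. Their poses are not given: they have to be found in the camera images.
- unit: Hand-pumped filtration unit, fixed to the bench: grey deck 140 mm (x) by 190 mm (y), its top 60 mm above the bench, with a blue pump housing (48 mm high) along its +y side, out to y = +185 mm. Origin: centre of the deck's underside, on the bench. Its z is up, its -x side (front) is roughly towards the robot. Two slots in the deck at x = -10 mm, y = -40 and +40 mm, each 12.5 x 62.5 mm (long side along y) and 42 mm deep, hold the two plates.
- lever (a joint): Sprung pump lever on the pump housing, rad: 0 = home (leaning 0.65 rad past vertical to the unit's +x, away from the robot), 0.9 = the stop at the end of its stroke (grip drawn over to the unit's -x, towards the robot). Hinge axis parallel to the unit's y. A spring drives it home: about 3 N at the grip at home, 7 N at the stop. If let go it snaps back.
- lever_grip (a point): Middle of the red round grip bar across the lever's end: 22 mm diameter, 74 mm long, parallel to the unit's y, carried by two thin steel arms (10 mm) 62 mm apart, so 52 mm of it is free between them and nothing is under it for 60 mm. 140 mm from the pivot; about 171 mm above the bench at home.
- lever_pivot (a point): Pivot of the lever, at (-40, 150, 60) mm in the unit's frame. The grip moves in a circle of 140 mm radius about it, in the unit's xz plane.
- flap (a joint): White opaque cover flap (hood) over the deck, rad: 0 = shut, 1.75 = stop, fully open. Hinged along its lower back edge; the front swings up and away from the robot. A stiff hinge: it stays where it is left, and takes about 2 to 4 N at the bar to move. May start a little ajar (up to 0.1).
- flap_bar (a point): Middle of the blue grab bar on the flap: 12 mm diameter, 108 mm long, parallel to the unit's y, on two posts 100 mm apart, its centre 45 mm above the flap's top, so fingers fit under and around it. It lies 110 mm in front of the hinge and 99 mm above it when shut (159 mm above the bench).
- flap_hinge (a point): Middle of the flap's hinge line (parallel to the unit's y), at (65, 0, 60) mm in the unit's frame. The flap is 125 x 176 x 54 mm, shut from x = -60 to +65 mm of the unit.
- filter_plate: The filter plate: upright plate 10 mm thick (its x), 60 mm wide (its y), 85 mm tall, about 90 g, white with an orange top (upper 34 mm). Origin: centre of its lower edge. Stands in one of the two slots (which one varies), 43 mm of it above the deck, hidden under the shut flap; its x and y are parallel to the unit's.
- blank_plate: The blanking plate: same shape and size, all black, in the other slot. Stays there. Origin: centre of its lower edge.
- light_pad: Flat light pad fixed on the bench: black frame 150 x 150 mm, 12 mm high, glowing white face. Origin: centre of its underside.
- wash_bottle: Bystander, loose: white plastic bottle with red cap, 64 mm diameter, 150 mm tall. Origin: centre of its underside.
- jar: Bystander, loose: clear glass jar with red lid, 72 mm diameter, 100 mm tall. Origin: centre of its underside.
- reagent: Bystander, loose: amber glass bottle with blue cap, 60 mm diameter, 120 mm tall. Origin: centre of its underside.
- beaker: Bystander, loose: open glass beaker, 72 mm diameter, 85 mm tall. Origin: centre of its underside.
- petri: Bystander, loose: stack of three flat round dishes, 91 mm diameter, 44 mm tall. Origin: centre of its underside.
- tube_rack: Bystander, loose: blue rack of small capped tubes, 70 x 160 x 52 mm, long side along its y. Origin: centre of its underside.
- tip_box: Bystander, loose: clear box with orange lid, 87 x 122 x 64 mm. Origin: centre of its underside.
Not all that is in view belongs to the job. Of the things that look like the light_pad, take the one that is nearest to the robot's base at the start.

How it is judged:
On the way, in this order (a step that is already met when the one before it is completed fails the run):
1. the lever is pulled to the end of its stroke (value of joint lever above 0.82 rad), for 0.1 s.
2. the lever is eased back home (value of joint lever below 0.06 rad), for 0.2 s.
3. the flap is swung up (value of joint flap above 1.3 rad), for 0.2 s.
4. the filter plate is drawn clear of its slot, in the fingers (z of filter_plate in the frame of unit above 0.062 m and contact force between the fingers and filter_plate above 0.5 N), for 0.2 s.
At the end, for the whole second after the job is handed in: Filter plate held still in the fingers, upright within 15 degrees, within 50 mm (level) of the pad's centre, lower edge 35 to 200 mm above the bench, touching neither pad nor unit; lever home (under 0.08 rad), flap open (over 1.2 rad), blanking plate still in its slot (contact force between the fingers and filter_plate above 0.5 N and horizontal distance between filter_plate and light_pad below 0.05 m and height (world z) of filter_plate between 0.035 and 0.2 m and angle between filter_plate's own z axis and vertical below 0.26 rad and linear speed of filter_plate below 0.03 m/s and contact force between filter_plate and light_pad below 0.1 N and contact force between filter_plate and unit below 0.1 N and value of joint lever below 0.08 rad and value of joint flap above 1.2 rad and z of blank_plate in the frame of unit below 0.024 m and distance of blank_plate from where it was at the start of the episode below 0.01 m); the arm keeps its last pose, push and grip.
It fails at once if the lever is let snap back (faster than 2.5 rad/s homewards while more than 0.15 rad from home) (velocity of joint lever below -2.5 rad/s and value of joint lever above 0.15 rad).
It fails at once if the blanking plate is pulled out (z of blank_plate in the frame of unit above 0.038 m).
It fails at once if a bystander is pushed more than 30 mm or tipped (distance of any of wash_bottle, jar, reagent, beaker, petri, tube_rack, tip_box from where it was at the start of the episode above 0.03 m or angle between any of wash_bottle, jar, reagent, beaker, petri, tube_rack, tip_box's own z axis and vertical above 0.5 rad).
It also fails if it takes over 70 s, if anything falls off the work surface, if the arm or the gripper's body presses on something with over 40 N, if the wrist force passes 120 N, or if a joint passes its speed limit or range.

### The arm

A 6-joint arm with a two-finger parallel gripper is mounted at the origin on the work surface. World frame = base frame: x ahead of the robot, y to its left, z up, the work surface at z = 0. Lengths are in m, angles in rad, forces in N, time in s.
With the tool pointing down it reaches from about 0.25 to 0.775 m from the base axis. Payload 4 kg.
Tool frame: the origin (TCP) lies on the centre line of the jaws, within the pads' length; the fingertips stand ahead of it and the grasp point (between the pads) lies 3 mm ahead of it (r.nose_length is the z of the fingertips in the tool frame, in m); z points along the fingers, y is the line along which they close (so a half turn about z gives the same grasp; the last joint's range is limited). The gripper opens to 85 mm and grips with 20 to 120 N. Pads are 22 mm wide; open, the fingers measure 114 mm over their backs; the gripper's body (76 mm by 85 mm) begins 54 mm behind the grasp point. The pads swing forward as they close: fully open they stand 13 mm farther back than shut.
Start: joints at [-1.345, 0.087, 1.371, -0, 1.684, -0.103], TCP at [0.178, -0.521, 0.253] pointing down, gripper open.
Joint ranges: [-3.1, 3.1], [-0.76, 2.03], [0.27, 2.55], [-1.08, 4.22], [0.17, 2.65], [-2.57, 2.57]. Speed limits (rad/s): [2.79, 2.79, 3.14, 3.14, 3.14, 3.14].

### API

Orientations are given as a rotation vector (axis times angle).
In Python, from plant import r gives the robot as it stands. Calls block until the motion is done:
- r.move_to(position, orientation): joint-space move of the TCP to a pose.
- r.movel(position, orientation=None, vel=0.15): straight line of the TCP; orientation=None keeps the orientation; vel is the mean speed in m/s.
- r.move_j(angles): joint-space move.
- r.move_gripper(opening): finger opening in m; the grip force is fixed at half the most; returns when the fingers have stopped.
- r.sleep(seconds).
- r.solve_ik(position, orientation): joint angles nearest the present ones, or None.
- r.sense(): the state.
- r.read_camera(name): name is "scene" or "top"; returns the picture (400x640x3 uint8, red, green, blue); there is no depth.
- r.calibration(name): a dict with "fovy" (degrees; the focal length in pixels is half the picture's height over the tangent of half this angle, whatever the lens; pixels are square), "cx", "cy" (the principal point, pixels), "k1" (the pictures are not rectified: a ray, as slopes to the right and down, at radius r is drawn at 1 + k1 r^2 times it, then the intrinsics apply), "rvec" (rotation vector, rad) and "tvec" (3), from world to camera coordinates, as OpenCV has them. Camera axes: x right, y down, z forward; pixel columns grow to the right and rows downward; lengths in m; the calibration is good to about 2 mm. A picture is of the moment at which its call begins. calibration takes no time and is no camera call.
A pose or a line that the arm cannot do raises r.Unreachable and nothing moves.
- r.close_job(): hands the job in; it is judged then, once.
The state is a dict: "time": time; "qpos": joint angles; "joint_vel": joint speeds; "joint_torque": joint torques, N m; "tcp_pos": TCP position; "orientation": TCP orientation; "ft_force": force on the tool from outside, world axes, zero at the start; "moment": the same for the moment, N m; "grip_width": finger opening in m; "grasp_force": force on a finger pad.
Only numpy, scipy, OpenCV 4.12 (cv2) and the standard library are available. Lean on these libraries where they do the work, as an engineer would, in place of code of your own. Each camera call takes 0.05 s, during which the arm holds its last target. There are 200 camera calls.

## Working session

There is one attempt and no reset: what is moved stays moved. The work goes in short steps, each a Python script; the robot and the scene stay as the last script left them, time stands still between calls to the robot, and variables do not carry over. Pictures are saved under pics/ and viewed, at most 10 in all, crops included, and the job is handed in when it is done.

```bash
mkdir -p pics; ls; python3 - <<'E'
from plant import r
import cv2
for n in("scene","top"):
    im=r.read_camera(n); cv2.imwrite(f"pics/{n}0.png",im[:,:,::-1]); print(n,r.calibration(n))
s=r.sense(); print(s, r.nose_length)
E
```

```text
pics
scene {'fovy': 46.80949944704094, 'cx': 316.34237858402327, 'cy': 200.64895248241803, 'k1': -0.12351034601917969, 'rvec': array([ 2.16462176,  0.53175192, -0.29766251]), 'tvec': array([-0.42543775, -0.09513948,  1.73692907])}
top {'fovy': 45.97119346198179, 'cx': 326.6429325258365, 'cy': 200.21133235012007, 'k1': -0.04836181419131018, 'rvec': array([ 2.1536665 , -2.09742319,  0.19603647]), 'tvec': array([-0.07607269,  0.55834428,  1.82754562])}
{'time': 0.1, 'qpos': array([-1.34512825e+00,  8.79296667e-02,  1.37212732e+00, -2.71181035e-05,
        1.68359764e+00, -1.03081279e-01]), 'joint_vel': array([ 0.00041789, -0.00144188, -0.00471855,  0.00034037,  0.00054679,
       -0.00015574]), 'joint_torque': array([ 2.70893965e-03, -3.53014505e+01, -3.14217889e+01, -1.58262405e-04,
        7.90804799e-03,  4.32312856e-05]), 'tcp_pos': array([ 0.17747903, -0.52014861,  0.2522173 ]), 'orientation': array([-3.09721877e+00, -5.13734798e-01,  2.40495320e-04]), 'ft_force': array([-0.25950607, -0.03495847,  0.59828524]), 'moment': array([-0.05076565, -0.02831283, -0.00538823]), 'grasp_force': 0.0, 'grip_width': 0.08572985325519249} 0.022
```

View pics/scene0.png

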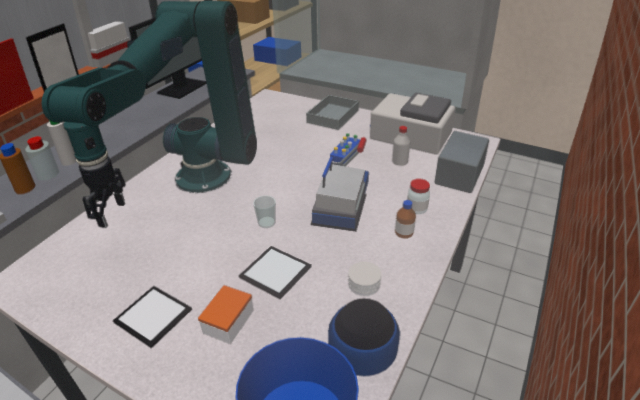

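View pics/top0.png

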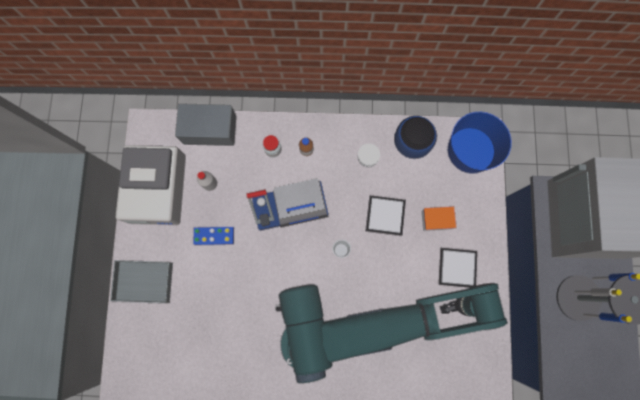

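The scene view shows the unit near (342,195) with the lever's red grip around (362,147). There are two pad-like objects: A at scene (275,271) / top (386,215), and B at scene (152,315) / top (458,267). I'll measure which one is nearer the base, and enlarge the unit.

```bash
cat > h.py <<'E'
import numpy as np, cv2
from plant import r
class Cam:
    def __init__(s,n):
        c=r.calibration(n); f=200/np.tan(np.radians(c["fovy"])/2)
        s.K=np.array([[f,0,c["cx"]],[0,f,c["cy"]],[0,0,1.]]); s.d=np.array([c["k1"],0,0,0.])
        s.rv=np.array(c["rvec"]); s.t=np.array(c["tvec"]); s.R=cv2.Rodrigues(s.rv)[0]; s.c=-s.R.T@s.t
    def rays(s,px):
        u=cv2.undistortPoints(np.array(px,float).reshape(-1,1,2),s.K,s.d)[:,0]
        d=np.c_[u,np.ones(len(u))]@s.R; return d/np.linalg.norm(d,axis=1)[:,None]
    def plane(s,px,z):
        d=s.rays(px); return s.c+d*((z-s.c[2])/d[:,2])[:,None]
    def proj(s,P): return cv2.projectPoints(np.array(P,float).reshape(-1,1,3),s.rv,s.t,s.K,s.d)[0][:,0]
S,T=Cam("scene"),Cam("top")
def tri(ps,pt):
    A=np.zeros((3,3));b=np.zeros(3);D=[]
    for c,p in((S,ps),(T,pt)):
        d=c.rays([p])[0];M=np.eye(3)-np.outer(d,d);A+=M;b+=M@c.c;D.append((M,c.c))
    x=np.linalg.solve(A,b); return x,max(np.linalg.norm(M@(x-c)) for M,c in D)
E
python3 - <<'E'
from h import *
np.set_printoptions(precision=4,suppress=True)
print("cams",S.c,T.c)
im={"S":cv2.imread("pics/scene0.png"),"T":cv2.imread("pics/top0.png")}
hsv={k:cv2.cvtColor(v,cv2.COLOR_BGR2HSV) for k,v in im.items()}
def blobs(k,lo,hi,amin=15):
    m=cv2.inRange(hsv[k],lo,hi); n,l,st,c=cv2.connectedComponentsWithStats(m)
    return [(c[i].round(1),st[i]) for i in range(1,n) if st[i,4]>=amin]
for k,C in(("S",S),("T",T)):
    roi=(285,375,120,240) if k=="S" else (240,340,170,240)
    for nm,lo,hi in(("red",(0,140,60),(6,255,255)),("red2",(172,140,60),(180,255,255)),("blue",(105,100,40),(130,255,255))):
        for c,st in blobs(k,lo,hi):
            if roi[0]<c[0]<roi[1] and roi[2]<c[1]<roi[3]: print(k,nm,c,st)
    # pads: dark frames contour
    m=cv2.inRange(hsv[k],(0,0,0),(180,255,60))
    for c in cv2.findContours(m,cv2.RETR_EXTERNAL,cv2.CHAIN_APPROX_NONE)[0]:
        if cv2.contourArea(c)>500:
            cc=c.mean(0)[0]; 
            ap=cv2.approxPolyDP(c,6,True)[:,0]
            if len(ap)==4: P=C.plane(ap,.012); print(k,"pad",ap.tolist(),P.mean(0),np.linalg.norm(P.mean(0)[:2]),np.linalg.norm(np.diff(P,axis=0),axis=1))
    x0,x1,y0,y1=roi
    cv2.imwrite(f"pics/crop{k}.png",cv2.resize(im[k][y0:y1,x0:x1],None,fx=5,fy=5,interpolation=cv2.INTER_CUBIC))
a=cv2.imread("pics/cropS.png");b=cv2.imread("pics/cropT.png")
w=np.zeros((600,960,3),np.uint8);w[:,:450]=a[:600,:450];w[:350,450:950]=b[:350,:500]
cv2.imwrite("pics/both.png",cv2.resize(w,(800,500)))
E
```

```text
cams [ 1.08   -1.0633  0.9539] [ 0.2178 -0.0645  1.8989]
S red [361.5 143.1] [358 138   7  11  38]
S blue [340.1 152.9] [323 138  37  39 273]
S blue [365.4 175.8] [364 172   4   9  16]
S pad [[16, 325], [67, 399], [85, 399], [56, 353]] [ 0.2119 -0.8465  0.012 ] 0.8725776715088825 [0.3152 0.0442 0.1742]
T red [255.7 193.4] [248 191  17   6  52]
T blue [271.5 212.6] [259 193  20  36 197]
T blue [259.7 208.6] [253 198  16  20 133]
T blue [300.2 206.7] [287 203  28   9  68]
T blue [297.5 221.4] [290 220  16   4  16]
T pad [[409, 119], [402, 138], [425, 147], [430, 124]] [ 0.8688 -0.4306  0.012 ] 0.9696901258758583 [0.0898 0.1027 0.104 ]
```

View pics/both.png

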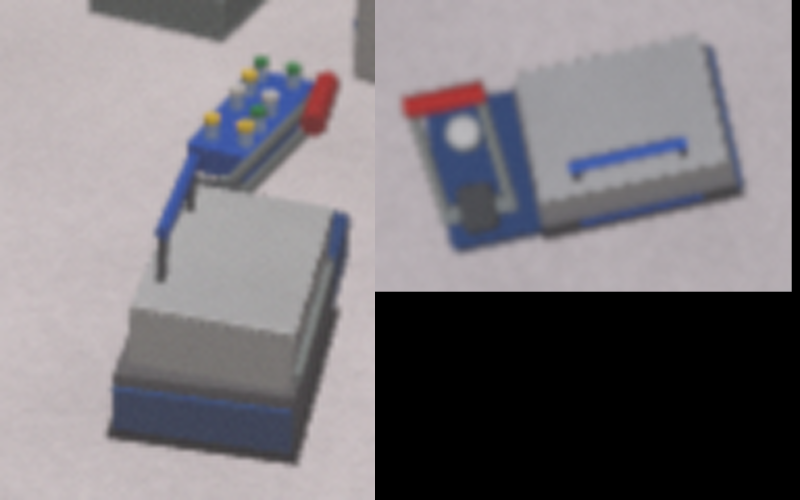

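The crops show the grip bar's middle at scene (361.8,144.5) / top (256.6,193.5). The blue flap bar's ends are at scene (323.9,175.9) and (332.3,157.9), and at top (287.7,210.5) and (314,204.8). The flap hides the plates. Next I triangulate these points and measure the two pads.

```bash
python3 - <<'E'
from h import *
np.set_printoptions(precision=4,suppress=True)
im={"S":cv2.imread("pics/scene0.png"),"T":cv2.imread("pics/top0.png")}
pts={}
for k,C,ps in(("S",S,[(275,271),(152,315)]),("T",T,[(386,215),(458,267)])):
    v=cv2.cvtColor(im[k],cv2.COLOR_BGR2GRAY); m=(v<105).astype(np.uint8)
    for c in cv2.findContours(m,cv2.RETR_EXTERNAL,cv2.CHAIN_APPROX_NONE)[0]:
        for i,p in enumerate(ps):
            if cv2.contourArea(c)>400 and cv2.pointPolygonTest(c,p,False)>0:
                q=cv2.approxPolyDP(c,8,True)[:,0]; P=C.plane(q,.012)
                R=cv2.minAreaRect(C.plane(c[:,0],.012)[:,:2].astype(np.float32))
                print(k,"AB"[i],len(q),P[:,:2].mean(0),R,"dist",np.hypot(*R[0]))
grip,e=tri((361.8,144.5),(256.6,193.5)); print("grip",grip,e)
b1,e1=tri((323.9,175.9),(287.7,210.5)); b2,e2=tri((332.3,157.9),(314,204.8)); print("as paired",b1,e1,b2,e2)
b1,e1=tri((323.9,175.9),(314,204.8)); b2,e2=tri((332.3,157.9),(287.7,210.5)); print("swapped",b1,e1,b2,e2)
m,e=tri((328.1,166.9),(300.9,207.7)); print("bar mid",m,e)
y=(b2-b1)[:2]; y/=np.linalg.norm(y)
print("yaw bar",np.degrees(np.arctan2(-y[0],y[1])))
v=(grip-m)[:2]; print("yaw vec",np.degrees(np.arctan2(v[1],v[0])-np.arctan2(.150,.0897)),np.linalg.norm(v))
w=np.zeros((400,760,3),np.uint8)
w[:,:380]=cv2.resize(im["T"][160:300,350:490],(380,400));w[:,380:]=cv2.resize(im["S"][235:350,105:325],(380,400))
cv2.imwrite("pics/pads.png",w)
E
```

```text
S B 4 [ 0.315  -0.5995] ((0.31370848417282104, -0.599084734916687), (0.1502794474363327, 0.15520164370536804), 86.15701293945312) dist 0.6762510869878187
S A 4 [ 0.5155 -0.3083] ((0.5159968733787537, -0.3096228241920471), (0.15181946754455566, 0.1518321931362152), 84.35467529296875) dist 0.6017632978151034
T B 14 [ 0.1606 -0.3148] ((0.13626742362976074, -0.31632670760154724), (0.36272168159484863, 0.8866811394691467), 16.021997451782227) dist 0.3444290880351534
T A 4 [ 0.5134 -0.3002] ((0.5132415890693665, -0.30064913630485535), (0.14689567685127258, 0.14677810668945312), 84.3116226196289) dist 0.5948166372179782
grip [0.5557 0.2005 0.1699] 0.0011749222787996983
as paired [0.4919 0.0778 0.1012] 0.017482199710365257 [ 0.5268 -0.0065  0.2184] 0.018268689901832114
swapped [ 0.5214 -0.0145  0.1604] 0.00023049817907794089 [0.4985 0.084  0.1644] 0.0025315843015087302
bar mid [0.5098 0.0346 0.1616] 0.001242908195993834
yaw bar 13.106122588625354
yaw vec 15.413103985567156 0.17214616293950408
```

View pics/pads.png

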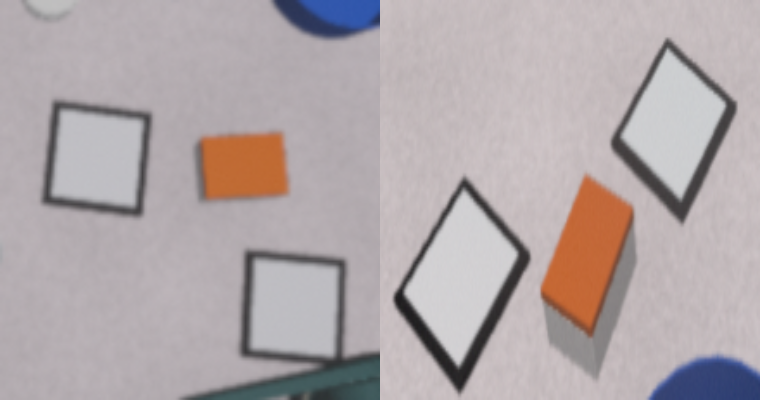

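Pad A is 0.60 m from the base and B is 0.676 m, so the crop confirms A (top (386,215), about (0.514,-0.305)) as the light pad. The orange box between them is the tip box. Next I check IK along all the paths.

```bash
cat >> h.py <<'E'
from scipy.spatial.transform import Rotation as Rn
YAW=np.radians(14.2); O=np.array([.5512,.0450,0.])
UX=np.array([np.cos(YAW),np.sin(YAW),0]);UY=np.array([-np.sin(YAW),np.cos(YAW),0]);UZ=np.array([0,0,1.])
def W(x,y,z): return O+x*UX+y*UY+z*UZ
SG=1
def ori(p,sg=None):
    "tool pointing down, pitched by p towards unit +x, jaws closing along unit x"
    sg=sg or SG; z=np.sin(p)*UX-np.cos(p)*UZ; y=sg*(np.cos(p)*UX+np.sin(p)*UZ)
    return Rn.from_matrix(np.c_[np.cross(y,z),y,z]).as_rotvec(), z
def pose(P,p,back=0.,sg=None):
    "TCP pose that puts the grasp point at P"
    o,z=ori(p,sg); return P-z*(.003+back),o
def lev(a): t=.65-a; return W(-.040+.140*np.sin(t),.150,.060+.140*np.cos(t))
def bar(a): t=np.arctan2(.099,-.110)-a; R=np.hypot(.11,.099); return W(.065+R*np.cos(t),0,.060+R*np.sin(t))
E
python3 - <<'E'
from h import *
np.set_printoptions(precision=3,suppress=True)
print(lev(0),bar(0))
for sg in(1,-1):
  print("sg",sg)
  for n,P,p,b in [("lev0up",lev(0),-.2,.1)]+[(f"lev{a}",lev(a),-.2,0) for a in(0,.45,.9)]+[(f"bar{a:.1f}",bar(a),.5-.5*a/1.6,0) for a in(0,.5,1,1.5,1.6)]+[("barup",bar(1.6),0,.1),("p",W(-.01,.04,.09),0,0),("pup",W(-.01,.04,.25),0,0),("pad",np.array([.514,-.305,.17]),0,0)]:
    print(n,r.solve_ik(*pose(P,p,b,sg)))
E
```

```text
[0.558 0.201 0.171] [0.508 0.034 0.159]
sg 1
lev0up [0.251 0.367 1.01  0.001 1.965 0.003]
lev0 [0.251 0.345 1.232 0.001 1.764 0.003]
lev0.45 [0.251 0.209 1.35  0.001 1.782 0.003]
lev0.9 [0.251 0.073 1.506 0.001 1.762 0.003]
bar0.0 [-0.161 -0.28   1.965  0.228  1.004 -0.487]
bar0.5 [-0.071 -0.074  1.669  0.113  1.221 -0.34 ]
bar1.0 [-0.006  0.178  1.367  0.047  1.415 -0.257]
bar1.5 [ 0.035  0.441  1.082  0.007  1.589 -0.213]
bar1.6 [ 0.041  0.492  1.029 -0.     1.621 -0.207]
barup [ 0.041  0.479  0.851 -0.     1.812 -0.207]
p [ 0.046  0.148  1.629 -0.     1.365 -0.201]
pup [ 0.046  0.06   1.4   -0.     1.681 -0.201]
pad [-0.63   0.221  1.379 -0.     1.542 -0.878]
sg -1
lev0up None
lev0 None
lev0.45 None
lev0.9 None
bar0.0 None
bar0.5 None
bar1.0 None
bar1.5 None
bar1.6 None
barup None
p None
pup None
pad [-0.63   0.221  1.379 -0.     1.542  2.263]
```

```bash
python3 - <<'E'
from h import *
np.set_printoptions(precision=3,suppress=True)
p=-.2
P,o=pose(lev(0),p,.13); r.move_to(P,o)
r.move_gripper(.055)
P,o=pose(lev(0),p,0); r.movel(P,o,vel=.08)
s=r.sense(); print(s["time"],s["tcp_pos"],s["ft_force"],s["grip_width"])
r.move_gripper(.024)
s=r.sense(); print(s["time"],s["ft_force"],s["grip_width"],s["grasp_force"])
for n in("scene","top"): cv2.imwrite(f"pics/{n}1.png",r.read_camera(n)[:,:,::-1])
a=cv2.imread("pics/scene1.png")[100:220,280:400];b=cv2.imread("pics/top1.png")[150:250,210:330]
cv2.imwrite("pics/v1.png",np.hstack([cv2.resize(a,(400,400)),cv2.resize(b,(400,333)) if 0 else cv2.copyMakeBorder(cv2.resize(b,(400,333)),0,67,0,0,0)]))
E
```

```text
5.2167 [0.559 0.202 0.175] [0.085 0.118 0.46 ] 0.05504554404627409
5.6167 [-0.013 -0.724  0.963] 0.023961457159567965 0.19280651584267616
```

View pics/v1.png

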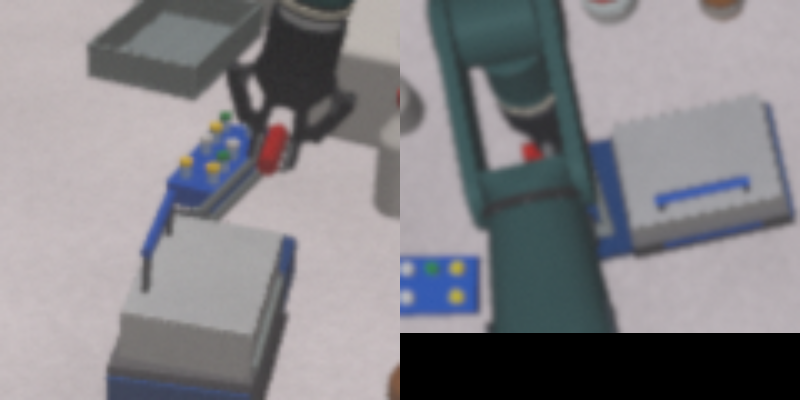

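The fingers straddle the red grip bar, at about (272,148) in the crop. Now I pull the stroke and ease it back along the arc.

```bash
python3 - <<'E'
from h import *
np.set_printoptions(precision=2,suppress=True)
def go(a,v):
    r.movel(*pose(lev(a),-.2),vel=v); s=r.sense(); print(f"{a:.2f}",round(s["time"],2),s["ft_force"],s["grip_width"],s["tcp_pos"]); return s
for a in np.linspace(.1,.9,9):
    s=go(a,.06)
    if np.linalg.norm(s["ft_force"])>30: break
# to the stop: go on until the force rises above the spring's
while np.linalg.norm(s["ft_force"][:2])<14 and a<1.0: a+=.015; s=go(a,.03)
r.sleep(.3)
cv2.imwrite("pics/scene2.png",r.read_camera("scene")[:,:,::-1])
cv2.imwrite("pics/v2.png",cv2.resize(cv2.imread("pics/scene2.png")[100:220,270:390],(500,500)))
E
```

```text
0.10 6.1 [3.63 0.02 0.35] 0.024161368508422036 [0.55 0.2  0.18]
0.20 6.48 [6.4  1.22 2.59] 0.02413333203084403 [0.54 0.2  0.19]
0.30 6.87 [6.07 1.15 4.15] 0.024105533338557097 [0.52 0.19 0.2 ]
0.40 7.25 [5.99 1.28 4.03] 0.024040451382932006 [0.51 0.19 0.2 ]
0.50 7.63 [5.78 0.68 4.06] 0.02405779444173575 [0.5  0.19 0.2 ]
0.60 8.02 [6.32 0.72 3.37] 0.02395087183665268 [0.48 0.18 0.2 ]
0.70 8.4 [6.39 0.54 3.51] 0.024034755924964173 [0.47 0.18 0.2 ]
0.80 8.78 [5.85 1.05 3.33] 0.023832929312932245 [0.46 0.18 0.2 ]
0.90 9.17 [5.6  1.51 2.83] 0.023563158171953077 [0.44 0.17 0.2 ]
0.92 9.42 [6.53 0.59 2.88] 0.024028267034895457 [0.44 0.17 0.2 ]
0.93 9.67 [6.39 1.9  3.17] 0.024110004739263054 [0.44 0.17 0.2 ]
0.95 9.92 [10.91  3.15  3.13] 0.0239439284198725 [0.44 0.17 0.2 ]
0.96 10.17 [14.5   3.21  4.16] 0.024044472882454346 [0.44 0.17 0.2 ]
```

View pics/v2.png

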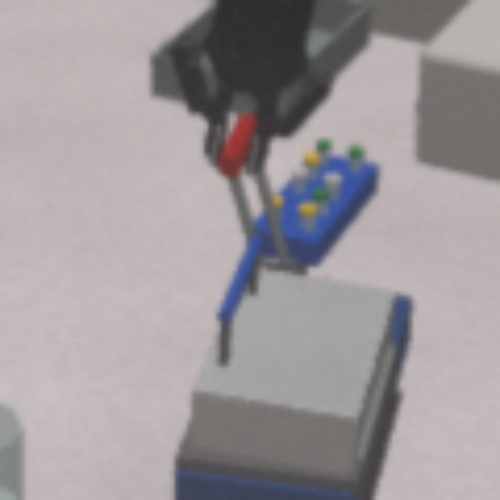

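The grip now leans toward the robot and the force rose past 14 N against the stop, so the stroke is complete. Easing it home.

```bash
python3 - <<'E'
from h import *
np.set_printoptions(precision=2,suppress=True)
def go(a,v):
    r.movel(*pose(lev(a),-.2),vel=v); s=r.sense(); print(f"{a:.2f}",round(s["time"],2),s["ft_force"]); return s
for a in list(np.linspace(.9,.1,9))+[.05,.02,0,-.015]:
    s=go(a,.04)
while s["ft_force"][0]>-2 and a>-.06: a-=.015; s=go(a,.03)
r.sleep(.3); s=r.sense(); print(s["ft_force"],s["grasp_force"],s["time"])
E
```

```text
0.90 10.88 [6.31 1.29 1.66]
0.80 11.38 [ 7.08  0.74 -1.88]
0.70 11.88 [ 5.29  1.22 -4.64]
0.60 12.38 [ 5.23  0.97 -4.8 ]
0.50 12.88 [ 2.92  1.21 -4.15]
0.40 13.38 [ 4.31  1.8  -3.92]
0.30 13.88 [ 3.63  0.86 -4.48]
0.20 14.38 [ 1.46 -0.03 -3.27]
0.10 14.88 [ 2.74  1.04 -3.04]
0.05 15.2 [ 3.69  0.59 -1.6 ]
0.02 15.46 [ 3.    0.27 -1.47]
0.00 15.71 [ 1.28 -1.47  0.74]
-0.01 15.96 [-5.52 -0.68  4.46]
[-4.85 -1.27  4.17] 3.0783645808696747 16.2583
```

The force reversed at a≈0, so the lever is on its home stop. Releasing it and going to the flap bar.

```bash
python3 - <<'E'
from h import *
np.set_printoptions(precision=3,suppress=True)
r.move_gripper(.055)
r.movel(*pose(lev(0),-.2,.14),vel=.15)
r.move_to(*pose(bar(0),.5,.13)); r.move_gripper(.038)
r.movel(*pose(bar(0),.5),vel=.08)
s=r.sense(); print(s["time"],s["ft_force"])
r.move_gripper(.015)
s=r.sense(); print(s["time"],s["ft_force"],s["grip_width"],s["grasp_force"])
cv2.imwrite("pics/scene3.png",r.read_camera("scene")[:,:,::-1])
cv2.imwrite("pics/v3.png",cv2.resize(cv2.imread("pics/scene3.png")[100:220,270:390],(500,500)))
E
```

```text
20.775 [-1.037 -0.248  0.144]
21.125 [ 0.846 -0.495  0.354] 0.014787758512169595 0.29232203029096127
```

View pics/v3.png

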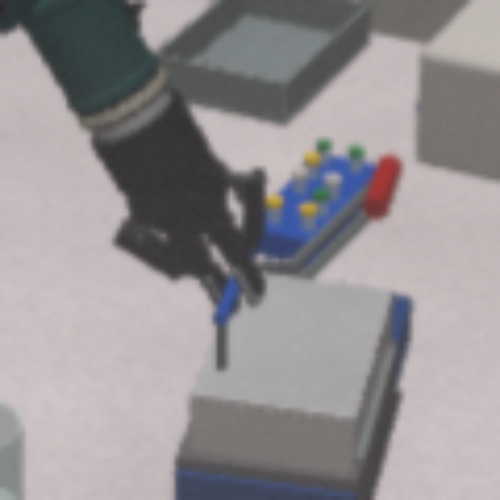

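The lever is home and the fingers straddle the blue bar at about (228,295) in the crop. Swinging the flap up.

```bash
python3 - <<'E'
from h import *
np.set_printoptions(precision=2,suppress=True)
for a in np.arange(.1,1.66,.1):
    r.movel(*pose(bar(a),.5-.5*a/1.6),vel=.07); s=r.sense(); print(f"{a:.2f}",round(s["time"],2),s["ft_force"],s["grip_width"])
    if np.linalg.norm(s["ft_force"])>35: break
cv2.imwrite("pics/scene4.png",r.read_camera("scene")[:,:,::-1])
cv2.imwrite("pics/v4.png",cv2.resize(cv2.imread("pics/scene4.png")[80:240,270:430],(500,500)))
E
```

```text
0.10 21.54 [ 0.35 -0.03 -0.86] 0.015042036966444723
0.20 21.91 [-0.59 -0.46 -0.46] 0.014860740790421129
0.30 22.27 [-0.09  1.38 -0.55] 0.015481622797095649
0.40 22.64 [ 0.23 -0.49  0.23] 0.015037398190356944
0.50 23.01 [0.37 0.54 0.68] 0.015131945963439473
0.60 23.38 [-0.16  0.01 -0.27] 0.014938985750520592
0.70 23.74 [0.71 0.19 0.25] 0.015130044358035265
0.80 24.11 [-0.31  0.23  0.25] 0.01488274395706305
0.90 24.48 [ 0.4  -0.21  0.27] 0.015119834384588275
1.00 24.84 [ 0.33 -0.04  0.35] 0.015170480826145104
1.10 25.21 [ 0.26  0.56 -1.03] 0.015336711233450945
1.20 25.57 [-0.2   0.58 -0.13] 0.01538917303785519
1.30 25.93 [-0.17 -0.42 -0.85] 0.014780246803809335
1.40 26.29 [0.5  0.2  0.13] 0.014360688469926006
1.50 26.65 [0.05 0.94 0.27] 0.015209051802321115
1.60 27.01 [ 0.08  0.29 -0.35] 0.015047220066810089
```

View pics/v4.png

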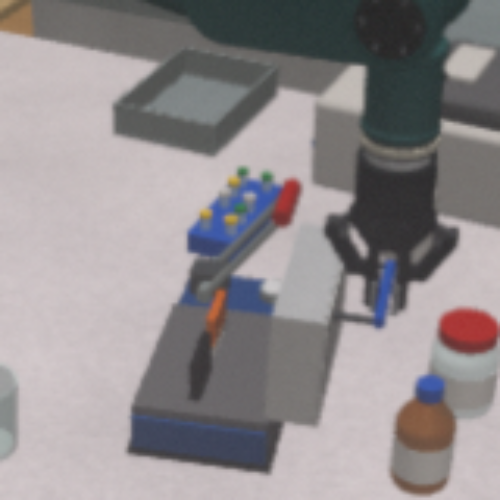

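The flap stands fully open. The filter plate (orange) is in the +y slot at about (218,310) in the crop, and the black blank is in the -y slot. I back out upward, clear the view and measure the plate.

```bash
python3 - <<'E'
from h import *
np.set_printoptions(precision=4,suppress=True)
r.move_gripper(.024)
r.movel(*pose(bar(1.6),0,.15),vel=.12)
print(r.sense()["ft_force"])
r.move_to(*pose(W(-.06,-.30,.34),0)); r.move_gripper(.04)
P={}
for k,n,roi in(("S","scene",(310,360,150,230)),("T","top",(245,330,170,240))):
    im=r.read_camera(n)[:,:,::-1].copy(); cv2.imwrite(f"pics/{n}5.png",im)
    x0,x1,y0,y1=roi; h=cv2.cvtColor(im,cv2.COLOR_BGR2HSV)[y0:y1,x0:x1]
    m=cv2.inRange(h,(5,130,60),(22,255,255)); c,l,st,ce=cv2.connectedComponentsWithStats(m)
    for i in range(1,c):
        if st[i,4]>5: print(k,ce[i]+[x0,y0],st[i]+[x0,y0,0,0,0])
for a in((-.01,.04,.103),(-.01,.01,.103),(-.01,.07,.103),(-.01,.01,.069),(-.01,.07,.069)): print(a,S.proj(W(*a)),T.proj(W(*a)))
a=cv2.imread("pics/scene5.png")[140:240,290:390];b=cv2.imread("pics/top5.png")[160:260,240:340]
cv2.imwrite("pics/v5.png",np.hstack([cv2.resize(a,(400,400)),cv2.resize(b,(400,400))])); print(r.sense()["time"])
E
```

```text
[0.7181 0.6645 0.062 ]
S [338.5714 179.1429] [336 173   6  15  42]
T [289.4634 204.9024] [283 203  14   5  41]
(-0.01, 0.04, 0.103) [[340.2313 176.6813]] [[289.6396 204.0459]]
(-0.01, 0.01, 0.103) [[338.3613 181.7112]] [[297.223  202.3723]]
(-0.01, 0.07, 0.103) [[342.0437 171.8049]] [[282.0483 205.7213]]
(-0.01, 0.01, 0.069) [[338.309  190.2283]] [[297.7254 203.905 ]]
(-0.01, 0.07, 0.069) [[341.9481 180.192 ]] [[282.8245 207.1954]]
30.525
```

View pics/v5.png

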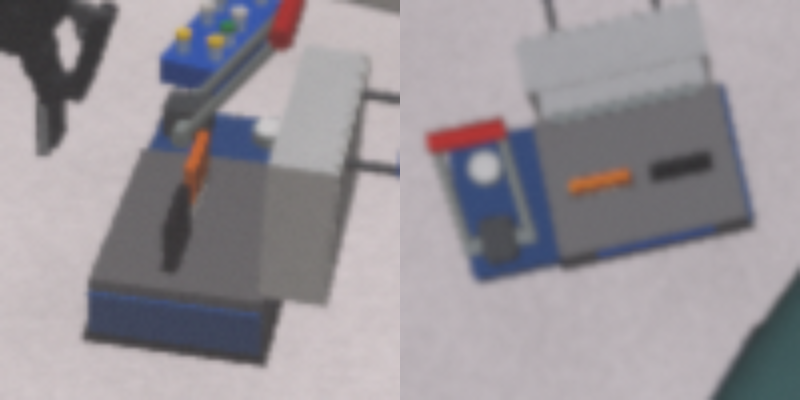

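Both views put the orange plate's top at scene (338.6,179.1) / top (289.5,204.9), about 2–3 mm towards -x of my model. I go over it, descend, and close in steps while centring by force.

```bash
python3 - <<'E'
from h import *
np.set_printoptions(precision=4,suppress=True)
print("tri",tri((338.6,179.1),(289.5,204.9)), W(-.0125,.041,.088))
x=-.0125
r.move_to(*pose(W(x,.041,.20),0))
r.movel(*pose(W(x,.041,.088),0),vel=.07)
s=r.sense(); f0=s["ft_force"]; print(s["time"],f0)
for w in(.022,.018,.015,.013,.012):
    r.move_gripper(w); s=r.sense(); f=(s["ft_force"]-f0)@UX; print(w,f,s["grip_width"],s["grasp_force"])
    for _ in range(4):
        if abs(f)<2.5: break
        x+=.001*np.sign(f); r.movel(*pose(W(x,.041,.088),0),vel=.03); s=r.sense(); f=(s["ft_force"]-f0)@UX; print(" shift",x,f)
r.move_gripper(.004); s=r.sense(); print(s["time"],(s["ft_force"]-f0),s["grip_width"],s["grasp_force"],x)
E
```

```text
tri (array([0.5282, 0.0813, 0.0929]), np.float64(0.0022216066267209188)) [0.529  0.0817 0.088 ]
33.6667 [-0.0839  0.2879  0.524 ]
0.022 0.23788708764620264 0.02197527088236432 0.0
0.018 0.4003231552889382 0.018152957603281814 0.0
0.015 0.4983672831452543 0.015048094923184785 0.0
0.013 0.1236137674871258 0.013028944240639277 0.0
0.012 0.037271524843723966 0.012007639396663597 0.042736699688248336
35.0667 [-0.1237 -0.6079 -0.8023] 0.009144712024869796 58.712480664253235 -0.0125
```

Gripped squarely: width 9 mm, 59 N, and almost no side force. Drawing it up, carrying it over pad A and lowering.

```bash
python3 - <<'E'
from h import *
np.set_printoptions(precision=3,suppress=True)
x=-.0125
for z in(.11,.14,.17):
    r.movel(*pose(W(x,.041,z),0),vel=.06); s=r.sense(); print(s["ft_force"],s["grip_width"],s["grasp_force"])
r.movel(*pose(W(x,.041,.27),0),vel=.12); r.sleep(.2)
pad=np.array([.5145,-.304,0])
r.move_to(*pose(pad+[0,0,.26],0))
r.movel(*pose(pad+[0,0,.175],0),vel=.06); r.sleep(.5)   # lower edge ~0.087 lower
s=r.sense(); print(s["time"],s["tcp_pos"],s["ft_force"],s["grip_width"],s["grasp_force"])
for n in("scene","top"): cv2.imwrite(f"pics/{n}6.png",r.read_camera(n)[:,:,::-1])
a=cv2.imread("pics/scene6.png")[130:330,200:400]
b=cv2.imread("pics/top6.png")[130:330,240:440]
cv2.imwrite("pics/v6.png",np.hstack([cv2.resize(a,(400,400)),cv2.resize(b,(400,400))]))
E
```

```text
[ 1.814 -0.447 -0.236] 0.008941138882736649 59.01102125644684
[ 0.147 -0.949 -1.991] 0.009299720316362092 58.923084139823914
[-0.565 -0.329 -1.675] 0.009386428381870874 58.922163248062134
41.5667 [ 0.514 -0.304  0.178] [-0.332  0.105 -0.556] 0.00949362943618366 58.924729228019714
```

View pics/v6.png

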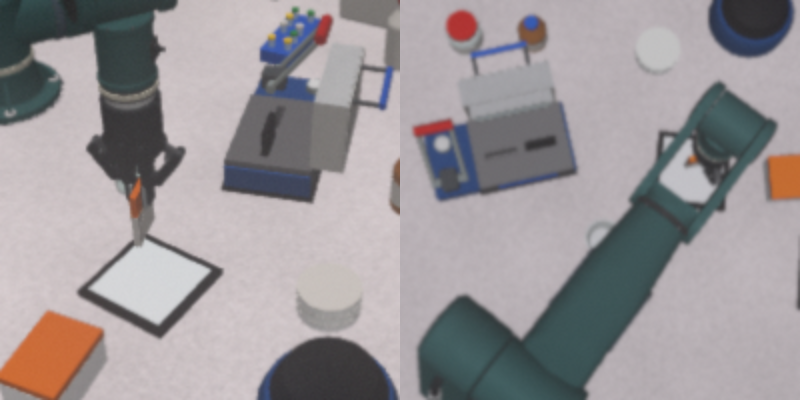

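The plate hangs upright over pad A with its lower edge at scene (270,251). The flap is open, the lever is home and the blank is in its slot. I check the edge height against the scene ray, then hand in.

```bash
python3 - <<'E'
from h import *
for z in(.08,.105,.13): print(z,S.proj([.5145,-.304,z]))
p=S.proj([.5145,-.304,.105])[0]
if abs(p[1]-251)<15: print(r.close_job())
E
```

```text
0.08 [[273.619832   251.73259232]]
0.105 [[272.88600151 245.03420736]]
0.13 [[272.13646054 238.16803502]]
the job is handed in; nothing more can be done
None
```

I finished every step and handed the job in at about 42 s. The filter plate is held upright over the nearer light pad, its lower edge roughly 7 to 9 cm above it; the lever is home, the flap is open and the blanking plate is in its slot. The hand-in returned no verdict.

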